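Bring the clip-lid jar round to the scanner and hold it there

ROBOT

A 6-joint arm with a two-finger parallel gripper is mounted at the origin on the work surface. World frame = base frame: x ahead of the robot, y to its left, z up, the work surface at z = 0. Lengths are in m, angles in rad, forces in N, time in s.
With the tool pointing down it reaches from about 0.35 to 0.975 m from the base axis. Payload 4.9 kg.
Tool frame: the origin (TCP) lies midway between the tips of the shut fingers; the grasp point (between the pads) lies ctrl.grip_depth behind it (ctrl.grip_depth is the distance from the TCP to the grasp point, in m); z points along the fingers, y is the line along which they close (so a half turn about z gives the same grasp; the last joint's range is limited). The gripper opens to 85 mm and grips with 20 to 120 N. Pads are 22 mm wide; open, the fingers measure 114 mm over their backs; the gripper's body (76 mm by 85 mm) begins 54 mm behind the grasp point. The pads swing forward as they close: fully open they stand 13 mm farther back than shut.
Start: joints at [-1.325, 0.053, 1.613, -0, 1.476, -0.119], TCP at [0.223, -0.584, 0.191] pointing down, gripper open.
Joint ranges: [-3.01, 3.01], [-1.01, 2.22], [0.06, 2.58], [-1.02, 4.17], [0.09, 2.62], [-3.14, 3.14]. Speed limits (rad/s): [2.57, 2.57, 3.14, 3.14, 3.14, 3.14].

INTERFACE

Orientations are given as a rotation vector (axis times angle).
In Python, from station import ctrl, get_image, camera_model gives the robot as it stands. The module is installed in compiled form; this text tells all that it offers.
- The arm moves only by the shell command python3 -m crank 'ROWS' [FORCE]. ROWS is JSON, a list of rows, each a list of 7 numbers: the shift along the tool's x, y, z in mm, then the turn, a rotation vector about the tool's x, y, z in rad, then the opening, from -1 (shut) to 1 (fully open). A call has exactly 10 rows; each row shifts and turns the commanded pose from where the row before left it, along the tool's axes as they then stand; what a row does not reach is not made up. A row lasts 1/12 s, in which the tool goes at most 41.7 mm and 7.16 degrees, less where a joint would pass 70% of its speed; a pose out of reach is approached as far as the arm can. A call with a gripper value outside its range is refused whole. The fingers move at their own pace and stop on an object; FORCE is the grip in N (left out, the last holds). Time passes only in rows, so rows that do not move let the fingers close, or fill a call up. It gives the time, the measured TCP pose, the force, the opening and the grip force at its end, in the units of the state.
- ctrl.get_obs(): the state, without advancing time (a new reading comes with each control period).
- get_image(name): name is "side" or "top" or "wrist"; returns the picture (400x640x3 uint8, red, green, blue); there is no depth.
- camera_model(name): a dict with "vertical_fov" (degrees; the focal length in pixels is half the picture's height over the tangent of half this angle, whatever the lens; pixels are square), "cx", "cy" (the principal point, pixels), "R" (3x3) and "t" (3): a world point X has camera coordinates R X + t; the wrist camera has in their place "hand_eye" (4x4, takes a point from camera to tool coordinates, whose origin is the TCP and whose axes are the flange's). Camera axes: x right, y down, z forward; pixel columns grow to the right and rows downward; lengths in m; the calibration is good to about 2 mm. A picture is of the moment at which its call begins: read the wrist's pose just before it. camera_model takes no time and is no camera call.
- ctrl.finish_job(): hands the job in; it is judged then, once.
The state is a dict: "t": time; "q": joint angles; "dq": joint speeds; "effort": joint torques, N m; "tool_pos": TCP position; "tool_rot": TCP orientation; "contact_force": force on the tool from outside, world axes, zero at the start; "wrist_torque": the same for the moment, N m; "opening": finger opening in m; "grip_force": force on a finger pad.
Only numpy, scipy, OpenCV 4.12 (cv2) and the standard library are available. Lean on these libraries where they do the work, as an engineer would, in place of code of your own. Each camera call takes 0.05 s, during which the arm holds its last target. There are 200 camera calls.

TASK

First wake the pantry scanner: squeeze its trigger fully against the grip, then let it spring back. Then turn the spice carousel by the wooden handle on top until the jar with the wire clip-on lid stands centred in front of the scanner's window, without touching or tipping any jar or disturbing the other things on the counter. Finish while still gripping the handle, holding the carousel still there for the reading.

Things in the scene. Friction and masses are not known exactly. Their poses are not given: they have to be found in the camera images.
- scanner: grey hand scanner, fixed on its side in a dark steel bracket on the counter. Origin on the counter under it, z up. Its head is a box 55 mm (own x) by 125 mm (own y) by 60 mm high, spanning own x 0 to 55 mm and topping out 117 mm over the counter; it looks along its own -y, level. The fixed grip sticks out from the head along own -x, level, to x = -110 mm: a bar spanning y = 30 to 62 mm and z = 67 to 103 mm. The black trigger lies beside it on the window side
- window (a point): middle of the scanner's glass window (42 mm wide, 85 mm above the counter); axes as the scanner's: it looks along -y, x is sideways
- trigger_pad (a point): point on the trigger's outer face (the side away from the grip) where to press it, 36 mm from its pivot, 85 mm above the counter. The trigger is a black bar 54 mm long, 8 mm thick, 26 mm high, parallel to the grip when free, its pivot at the head; a pinch from above across grip and trigger along the scanner's y axis works it. Outer faces of grip and trigger are 56 mm apart when free, about 47 mm when fully squeezed
- grip_back (a point): point on the back face of the fixed grip (the side away from the trigger), straight opposite trigger_pad, 85 mm above the counter; it does not move
- trigger (a joint): trigger angle: 0 free, grows as squeezed, stop at 0.25 rad (about 9 mm at trigger_pad); a spring returns it, about 2.5 N at trigger_pad at first and 7 N fully squeezed
- turntable: the carousel: a wooden tray of 250 mm diameter, rim 24 mm high, with four bays, turning about its own vertical z axis on a round foot on the square wooden board; origin on the axis at the tray's underside, 34 mm above the counter. It turns freely either way by more than a full turn, with light, smoothly damped bearing drag (about 0.13 N m at 0.5 rad per s) and no spring
- handle (a point): the carousel's wooden handle, fixed to it and turning with it (axes as the carousel's): an upright flat bar 64 mm long (own x), 14 mm thick (own y), 42 mm high on a central post, on the carousel's axis, above all jar tops. Origin at its centre, 186 mm above the counter (bar from 165 to 207 mm)
- clip_jar: glass jar with glass lid and steel wire clip over it: 60 mm diameter, 90 mm high with its wire; stands loose in one of the four bays, about 78 mm from the carousel's axis. Origin at the middle of its underside, 42 mm above the counter; z up
- flat_jar: like jar with a flat steel lid, 82 mm high, in another bay; origin at the middle of its underside
- cork_jar: like jar with a cork stopper, 80 mm high, in another bay; origin at the middle of its underside
- dome_jar: like jar with a domed steel lid, 84 mm high, in another bay; origin at the middle of its underside
- teacup: bystander: white ceramic teacup, 82 mm wide, 65 mm high, with a handle; origin under its middle
- pepper_mill: bystander: dark wooden pepper mill, 52 mm wide, 124 mm high; origin under its middle
- spoon: bystander: wooden spoon lying on the counter; origin at its underside
- sieve: bystander: orange plastic sieve, bowl 148 mm wide, 50 mm high, with a 115 mm handle; origin under the bowl's middle
- soap_pump: bystander: clear plastic soap pump bottle, 68 mm wide, 178 mm high; origin under its middle
- salt_bowl: bystander: white ceramic bowl, 100 mm wide, 40 mm high; origin under its middle
Mind the look-alikes: they are no part of the job. Leave any blue look-alike of the clip_jar alone.

How it is judged:
By the outcome, as a careful person would: the job done as asked, in the order asked, and still so for the second after the job is handed in, while the arm keeps its last pose, push and grip.
It also fails if it takes over 58 s, if anything falls off the work surface, if the arm or the gripper's body presses on something with over 40 N, if the wrist force passes 120 N, or if a joint passes its speed limit or range.

## Working session

There is one attempt and no reset: what is moved stays moved. The work goes in short steps, Python scripts to look and compute and a shell command to move; the robot and the scene stay as the last step left them, time stands still between calls to the robot, and variables do not carry over. Pictures are saved under pics/ and viewed, at most 10 in all, crops included, and the job is handed in when it is done.

```bash
mkdir -p pics; python3 - <<'E'
from station import ctrl,get_image,camera_model
import cv2,numpy as np
np.set_printoptions(precision=4,suppress=True)
o=ctrl.get_obs();print(o['t'],o['tool_pos'],o['tool_rot'],o['opening'],ctrl.grip_depth)
for n in ('top','side','wrist'):
    im=get_image(n);cv2.imwrite(f'pics/{n}0.png',im[:,:,::-1]);print(n,camera_model(n))
E
```

```text
0.0 [ 0.2228 -0.5832  0.1902] [-3.0875 -0.5695  0.0002] 0.0854314157788619 0.0187
top {'vertical_fov': 55.20998316112673, 'cx': 321.36442102368255, 'cy': 198.10879096367393, 'R': array([[-0.0115, -0.9999,  0.0121],
       [-0.9843,  0.0092, -0.176 ],
       [ 0.1759, -0.0139, -0.9843]]), 't': array([0.1158, 0.545 , 1.2858])}
side {'vertical_fov': 43.87020602967211, 'cx': 327.8547749723479, 'cy': 200.47011255506564, 'R': array([[-0.8051, -0.5928,  0.0209],
       [-0.3796,  0.4879, -0.7861],
       [ 0.4558, -0.6407, -0.6178]]), 't': array([0.4997, 0.2607, 1.684 ])}
wrist {'vertical_fov': 70.42773543486581, 'cx': 319.96755021953817, 'cy': 195.28070913506053, 'hand_eye': array([[-0.0009, -0.9655, -0.2606,  0.0657],
       [ 1.    , -0.0007, -0.0005, -0.0015],
       [ 0.0003, -0.2606,  0.9655, -0.1823],
       [ 0.    ,  0.    ,  0.    ,  1.    ]])}
```

View pics/top0.png

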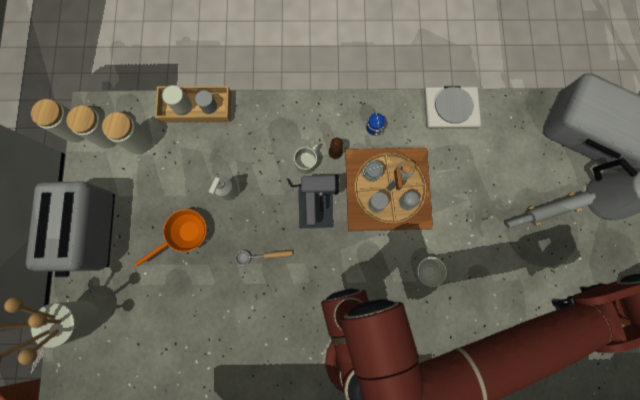

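View pics/side0.png

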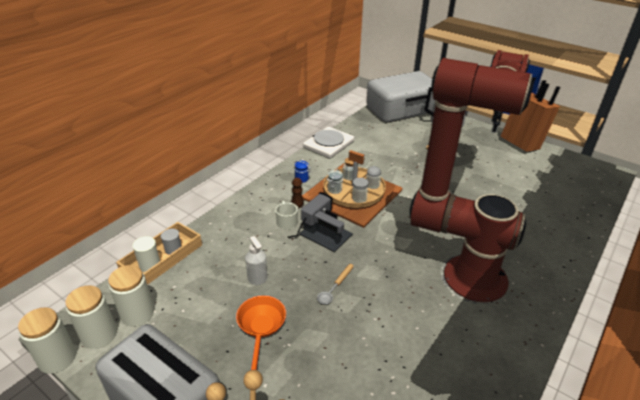

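The top view shows the scanner around (318,200), the carousel at (390,188) with four jars, and a blue look-alike at (376,122) off the carousel. I'll enlarge the area to tell the jars apart.

```bash
python3 - <<'E'
import cv2
a=cv2.imread('pics/top0.png')[140:240,290:440]
cv2.imwrite('pics/c1.png',cv2.resize(a,None,fx=5.3,fy=5.3,interpolation=cv2.INTER_CUBIC))
a=cv2.imread('pics/side0.png')[140:250,270:410]
cv2.imwrite('pics/c2.png',cv2.resize(a,None,fx=5,fy=5,interpolation=cv2.INTER_CUBIC))
E
```

```text
(no output)
```

View pics/c1.png

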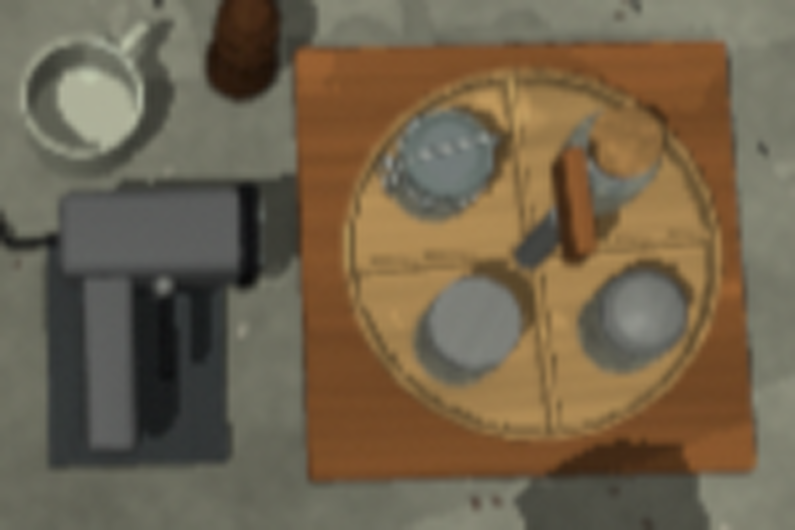

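View pics/c2.png

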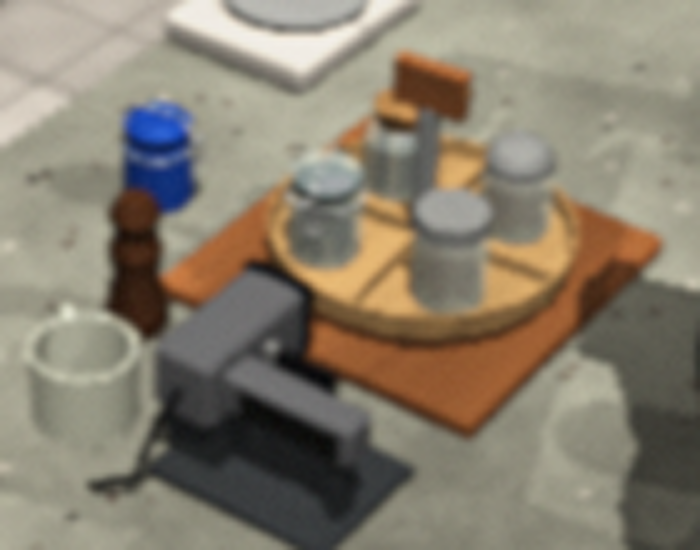

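Jars in the first crop: clip-on wire lid at (450,155), i.e. top image (375,169), with the white wire visible over the lid and in the side crop at (327,185). Cork jar at (625,145), flat lid at (475,325), domed lid at (645,315). The blue jar stands off the carousel. The clip jar is therefore the upper-left one in the top view. Next I'll compute positions.

```bash
cat > h.py <<'E'
from station import ctrl,get_image,camera_model
import cv2,numpy as np
from scipy.spatial.transform import Rotation as Ro
np.set_printoptions(precision=4,suppress=True)
def cam(n,obs=None):
    m=camera_model(n);f=200/np.tan(np.radians(m['vertical_fov'])/2)
    if 'R' in m: return m['R'],m['t'],f,m['cx'],m['cy']
    T=np.eye(4);T[:3,:3]=Ro.from_rotvec(obs['tool_rot']).as_matrix();T[:3,3]=obs['tool_pos']
    E=np.linalg.inv(T@m['hand_eye']);return E[:3,:3],E[:3,3],f,m['cx'],m['cy']
def ground(c,uv,z):
    R,t,f,cx,cy=c;C=-R.T@t;d=R.T@np.array([(uv[0]-cx)/f,(uv[1]-cy)/f,1]);return C+d*(z-C[2])/d[2]
def proj(c,X):
    R,t,f,cx,cy=c;p=R@np.asarray(X)+t;return np.array([cx+f*p[0]/p[2],cy+f*p[1]/p[2]])
def shot(n,name):
    o=ctrl.get_obs();im=get_image(n);cv2.imwrite(f'pics/{name}.png',im[:,:,::-1]);np.savez(f'pics/{name}.npz',tool_pos=o['tool_pos'],tool_rot=o['tool_rot']);return o
E
python3 - <<'E'
from h import *
c=cam('top');g=lambda u,v,z:ground(c,(290+u/5.3,140+v/5.3),z)
for n,u,v,z in [('headTL',60,192,.117),('headBL',60,278,.117),('headTR',258,185,.117),('headBR',260,283,.117),('gripendL',90,447,.103),('gripendR',133,447,.103),('grip topL',85,280,.103),
 ('handle a',569,150,.207),('handle b',582,258,.207),('clip',447,155,.128),('flat',475,325,.122),('dome',645,312,.12),('cork',627,142,.12),
 ('rimL',347,250,.058),('rimR',720,250,.058),('rimT',530,67,.058),('rimB',545,440,.058),('bTL',296,48,.02),('bTR',727,42,.02),('bBR',754,470,.02),('bBL',310,480,.02)]: print(n,g(u,v,z))
E
```

```text
headTL [0.6085 0.1771 0.117 ]
headBL [0.5534 0.1772 0.117 ]
headTR [0.6119 0.0524 0.117 ]
headBR [0.5491 0.0524 0.117 ]
gripendL [0.4488 0.1594 0.103 ]
gripendR [0.4486 0.1326 0.103 ]
grip topL [0.5547 0.162  0.103 ]
handle a [ 0.6097 -0.1253  0.207 ]
handle b [ 0.545  -0.1299  0.207 ]
clip [ 0.6276 -0.0659  0.128 ]
flat [ 0.5203 -0.0803  0.122 ]
dome [ 0.5279 -0.1871  0.12  ]
cork [ 0.6371 -0.1815  0.12  ]
rimL [ 0.5819 -0.0088  0.058 ]
rimR [ 0.5797 -0.2546  0.058 ]
rimT [ 0.7056 -0.1347  0.058 ]
rimB [ 0.4553 -0.1336  0.058 ]
bTL [0.7319 0.0184 0.02  ]
bTR [ 0.7339 -0.2794  0.02  ]
bBR [ 0.4381 -0.2796  0.02  ]
bBL [0.4345 0.0159 0.02  ]
```

Estimates: the carousel axis is near (0.580, -0.132) and the clip jar is at about 54° there, with 90° wanted. The scanner yaw is about 0. I'll move to a survey pose above and between them.

```bash
python3 -m crank '[[29,-28,-8,0,0,0,1],[29,-28,-8,0,0,0,1],[29,-28,-8,0,0,0,1],[29,-28,-8,0,0,0,1],[29,-28,-8,0,0,0,1],[29,-28,-8,0,0,0,1],[29,-28,-8,0,0,0,1],[29,-28,-8,0,0,0,1],[29,-28,-8,0,0,0,1],[29,-28,-8,0,0,0,1]]'
python3 -m crank '[[29,-26.5,-4,0,0,0,1],[29,-26.5,-4,0,0,0,1],[29,-26.5,-4,0,0,0,1],[29,-26.5,-4,0,0,0,1],[29,-26.5,-4,0,0,0,1],[29,-26.5,-4,0,0,0,1],[29,-26.5,-4,0,0,0,1],[0,0,0,0,0,0.122,1],[0,0,0,0,0,0.122,1],[0,0,0,0,0,0.121,1]]'
python3 - <<'E'
from h import *
o=shot('wrist','w1');print(o['t'],o['tool_pos'],o['tool_rot'],o['q'])
a=cv2.imread('pics/w1.png');cv2.imwrite('pics/w1b.png',cv2.resize(a,(800,500),interpolation=cv2.INTER_CUBIC))
E
```

```text
t: 0.98
tool_pos: [0.3942, -0.2169, 0.2716]
tool_rot: [3.089, 0.569, 0.0]
contact_force: [0.5, -0.8, 0.9]
opening: 0.0855
grip_force: 0.0
t: 1.82
tool_pos: [0.5175, 0.028, 0.2989]
tool_rot: [3.142, -0.006, -0.002]
contact_force: [0.1, -0.4, 0.2]
opening: 0.0857
grip_force: 0.0
1.8167 [0.5175 0.028  0.2989] [ 3.1416 -0.0064 -0.0016] [-0.0896 -0.2446  1.7139 -0.0001  1.6733  1.4852]
```

View pics/w1b.png

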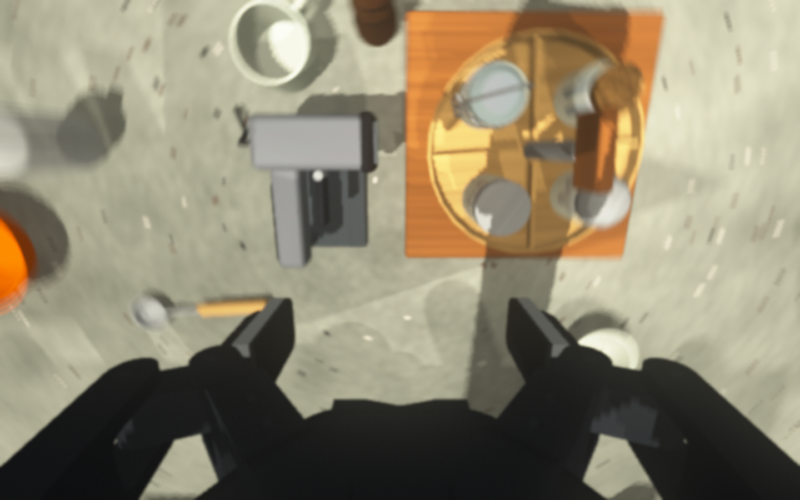

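The wrist view shows the clip jar (wire across its lid) at (493,95), the scanner head spanning (250–375, 113–172), and the grip spanning (272–310, 170–265) with the black trigger at about (322,205). I'll refine the numbers.

```bash
python3 - <<'E'
from h import *
o=np.load('pics/w1.npz');c=cam('wrist',o);g=lambda u,v,z:ground(c,(u/1.25,v/1.25),z)
for n,u,v,z in [('headTL',250,116,.117),('headBL',252,170,.117),('headTR',374,113,.117),('headBR',374,170,.117),('gripendL',278,265,.103),('gripendR',308,265,.103),('gripTL',271,170,.103),('gripTR',309,170,.103),('trigL',313,205,.098),('trigR',331,205,.098),('trigEnd',322,232,.098),
('handTL',580,114,.207),('handTR',616,116,.207),('handBL',577,189,.207),('handBR',612,192,.207),('clip',494,94,.128),('flat',500,207,.122),('rimL',428,148,.058),('rimR',646,148,.058),('bTL',406,12,.02),('bTR',663,12,.02),('bBR',622,257,.02),('bBL',406,257,.02)]: print(n,g(u,v,z))
a=cv2.imread('pics/w1.png')[75:225,190:300]
b=cv2.imread('pics/w1.png')[10:210,325:530]
r=lambda a,k:cv2.resize(a,None,fx=k,fy=k,interpolation=cv2.INTER_CUBIC)
A=r(a,3.2);B=r(b,2.1);h=max(A.shape[0],B.shape[0]);I=np.zeros((h,A.shape[1]+B.shape[1],3),np.uint8);I[:A.shape[0],:A.shape[1]]=A;I[:B.shape[0],A.shape[1]:]=B;cv2.imwrite('pics/w1c.png',I);print(A.shape,I.shape)
E
```

```text
headTL [0.6135 0.1745 0.117 ]
headBL [0.5622 0.1785 0.117 ]
headTR [0.6157 0.0542 0.117 ]
headBR [0.5616 0.0555 0.117 ]
gripendL [0.4566 0.167  0.103 ]
gripendR [0.4564 0.1332 0.103 ]
gripTL [0.5613 0.1643 0.103 ]
gripTR [0.5611 0.1245 0.103 ]
trigL [0.5235 0.1241 0.098 ]
trigR [0.5234 0.1046 0.098 ]
trigEnd [0.4933 0.1162 0.098 ]
handTL [ 0.6061 -0.1022  0.207 ]
handTR [ 0.6046 -0.1286  0.207 ]
handBL [ 0.5517 -0.1068  0.207 ]
handBR [ 0.5493 -0.1341  0.207 ]
clip [ 0.6307 -0.0581  0.128 ]
flat [ 0.5242 -0.0727  0.122 ]
rimL [ 0.5827 -0.0031  0.058 ]
rimR [ 0.5815 -0.2542  0.058 ]
bTL [0.7331 0.0216 0.02  ]
bTR [ 0.7316 -0.2726  0.02  ]
bBR [ 0.4381 -0.2723  0.02  ]
bBL [0.4395 0.0218 0.02  ]
(480, 352, 3) (480, 782, 3)
```

View pics/w1c.png

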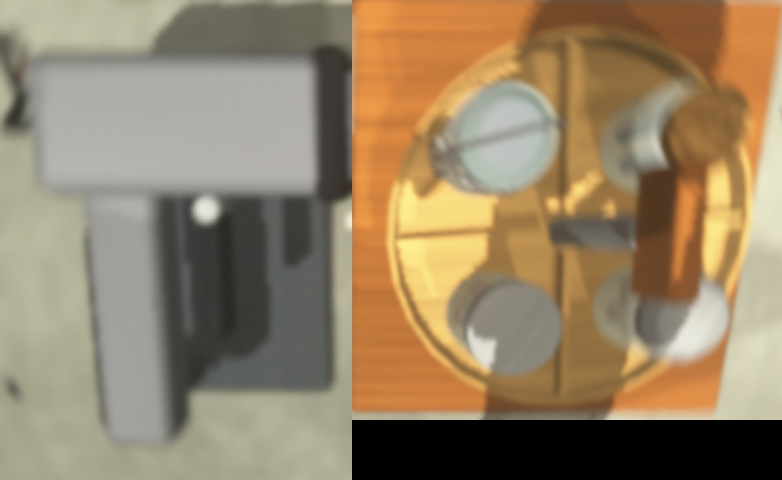

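```bash
python3 -m crank '[[0.7,-22,20,0,0,0,1],[0.7,-22,20,0,0,0,1],[0.7,-22,20,0,0,0,1],[0.7,-22,20,0,0,0,1],[0.7,-23,19,0,0,0,1],[0,0,0,0,0,0,1],[0,0,0,0,0,0,1],[0,0,0,0,0,0,1],[0,0,0,0,0,0,1],[0,0,0,0,0,0,1]]'
python3 - <<'E'
from h import *
o=shot('wrist','w2');print(o['t'],o['tool_pos'],o['tool_rot'])
a=cv2.imread('pics/w2.png');cv2.imwrite('pics/w2b.png',cv2.resize(a[:330,120:520],None,fx=1.8,fy=1.8,interpolation=cv2.INTER_CUBIC))
E
```

```text
t: 2.7
tool_pos: [0.5219, 0.1371, 0.202]
tool_rot: [-3.141, 0.002, -0.004]
contact_force: [-0.2, -1.0, 0.0]
opening: 0.0853
grip_force: 0.0
2.7 [0.5219 0.1371 0.202 ] [-3.1415  0.0017 -0.0042]
```

View pics/w2b.png

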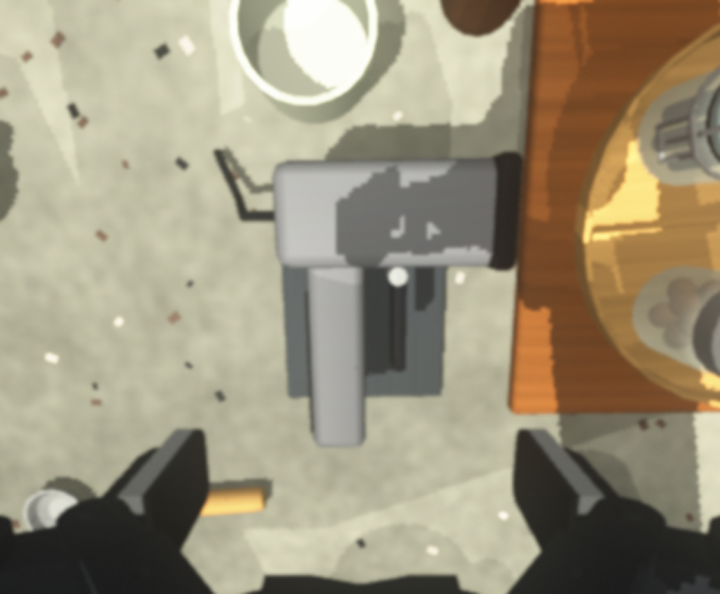

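The trigger is the black bar at (397, 285–370) with its white pivot pin at (398,276). The grip spans (308–363, 265–445) and the head (275–517, 155–267).

```bash
python3 - <<'E'
from h import *
o=np.load('pics/w2.npz');c=cam('wrist',o);g=lambda u,v,z:ground(c,(120+u/1.8,v/1.8),z)
for n,u,v,z in [('headTL',275,163,.117),('headBL',278,265,.117),('headTR',517,156,.117),('headBR',517,268,.117),('gripendL',315,445,.103),('gripendR',364,445,.103),('gripTL',307,268,.103),('gripTR',362,268,.103),('pin',398,276,.1),('trigR',406,330,.098),('trigL',391,330,.098),('trigEnd',397,370,.098),('padL at z.2',206,430,.2),('padR',515,430,.2)]: print(n,g(u,v,z))
t=cam('top')
E
```

```text
headTL [0.6116 0.1804 0.117 ]
headBL [0.5617 0.1811 0.117 ]
headTR [0.6146 0.0611 0.117 ]
headBR [0.5599 0.0569 0.117 ]
gripendL [0.4533 0.1657 0.103 ]
gripendR [0.4532 0.1363 0.103 ]
gripTL [0.5587 0.1675 0.103 ]
gripTR [0.5587 0.1374 0.103 ]
pin [0.5539 0.1174 0.1   ]
trigR [0.5228 0.1121 0.098 ]
trigL [0.5228 0.1208 0.098 ]
trigEnd [0.4988 0.1169 0.098 ]
padL at z.2 [0.5057 0.1987 0.2   ]
padR [0.5055 0.078  0.2   ]
```

```bash
python3 -m crank '[[-4,-5,0,0,0,0,1],[0,0,20,0,0,0,1],[0,0,20,0,0,0,1],[0,0,20,0,0,0,1],[0,0,20,0,0,0,1],[0,0,20,0,0,0,1],[0,0,20,0,0,0,1],[0,0,12,0,0,0,1],[0,0,8,0,0,0,1],[0,0,0,0,0,0,1]]' 20
python3 -m crank '[[0,0,0,0,0,0,-1],[0,0,0,0,0,0,-1],[0,0,0,0,0,0,-1],[0,0,0,0,0,0,-1],[0,0,0,0,0,0,-1],[0,0,0,0,0,0,-1],[0,0,0,0,0,0,-1],[0,0,0,0,0,0,-1],[0,0,0,0,0,0,-1],[0,0,0,0,0,0,-1]]' 25
```

```text
t: 3.58
tool_pos: [0.5157, 0.1427, 0.0588]
tool_rot: [3.141, -0.0, -0.005]
contact_force: [-0.0, -0.0, -0.1]
opening: 0.0852
grip_force: 0.0
t: 4.42
tool_pos: [0.5191, 0.1432, 0.0631]
tool_rot: [-3.141, 0.0, -0.008]
contact_force: [-0.2, 0.0, 5.6]
opening: 0.0
grip_force: 3.0
```

Opening 0 does not fit a pinch across the grip, so I need to look.

```bash
python3 - <<'E'
from h import *
o=shot('wrist','w3');print(o['t'],o['tool_pos'],o['opening'],o['grip_force'],o['contact_force'])
shot('top','t3');shot('side','s3')
r=lambda a,k:cv2.resize(a,None,fx=k,fy=k,interpolation=cv2.INTER_CUBIC)
A=r(cv2.imread('pics/w3.png')[:,100:560],0.87)
B=r(cv2.imread('pics/t3.png')[150:240,280:360],4)[:348];C=r(cv2.imread('pics/s3.png')[180:255,270:390],3.3)
I=np.zeros((600,800,3),np.uint8);I[:348,:400]=A[:348,:400];I[:348,400:720]=B[:348];I[350:350+C.shape[0],:C.shape[1]]=C;cv2.imwrite('pics/m3.png',I)
E
```

```text
4.4167 [0.5191 0.1432 0.0631] 4.696188757735134e-05 2.979318529833108 [-0.2358  0.0055  5.6375]
```

View pics/m3.png

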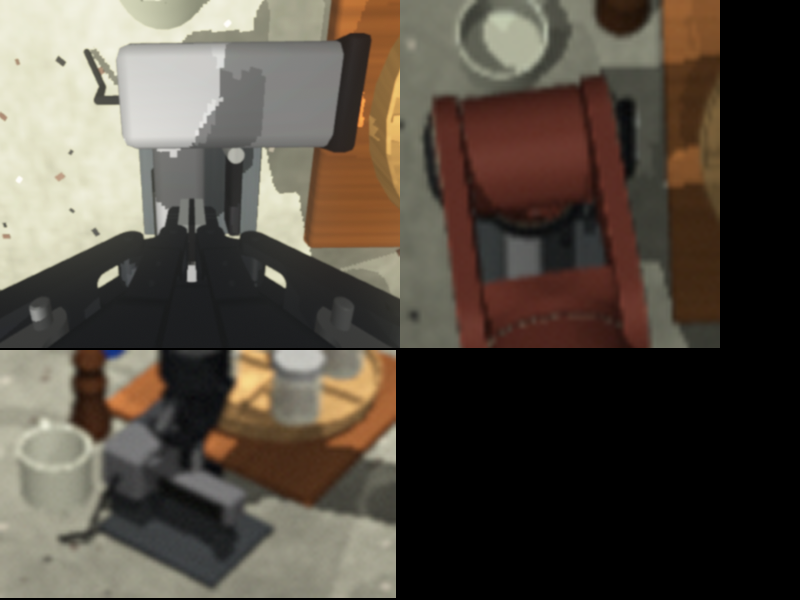

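```bash
python3 - <<'E'
from h import *
c=cam('side')
P={'tcp':(.519,.143,.063),'gripend+y':(.449,.165,.103),'gripend-y':(.449,.133,.103),'head x0 +y':(.558,.179,.117),'head x55 +y':(.613,.179,.117),'head x0 -y':(.558,.056,.117),'grip root':(.558,.15,.103),'gripcentre':(.519,.15,.103)}
a=cv2.imread('pics/s3.png')[170:260,270:390];k=6
a=cv2.resize(a,None,fx=k,fy=k,interpolation=cv2.INTER_CUBIC)
for n,p in P.items():
    q=proj(c,p);print(n,q);cv2.circle(a,tuple(int(v) for v in (q-[270,170])*k),3,(0,255,0) if n!='tcp' else (0,0,255),-1)
cv2.imwrite('pics/s3c.png',a)
E
python3 -m crank '[[0,0,0,0,0,0,1],[0,0,0,0,0,0,1],[0,0,0,0,0,0,1],[0,0,0,0,0,0,1],[0,0,0,0,0,0,1],[0,0,0,0,0,0,1],[0,0,0,0,0,0,1],[0,0,0,0,0,0,1],[0,0,0,0,0,0,1],[0,0,0,0,0,0,1]]' 25
```

```text
tcp [327.4143 223.7399]
gripend+y [340.1489 226.3913]
gripend-y [345.4193 221.6294]
head x0 +y [312.7688 212.9983]
head x55 +y [300.6026 206.984 ]
head x0 -y [333.2058 196.1754]
grip root [317.7188 211.9289]
gripcentre [326.4722 216.2206]
t: 5.4
tool_pos: [0.5169, 0.1429, 0.0603]
tool_rot: [-3.142, 0.0, 0.0]
contact_force: [0.0, 0.7, -0.3]
opening: 0.0856
grip_force: 0.0
```

View pics/s3c.png

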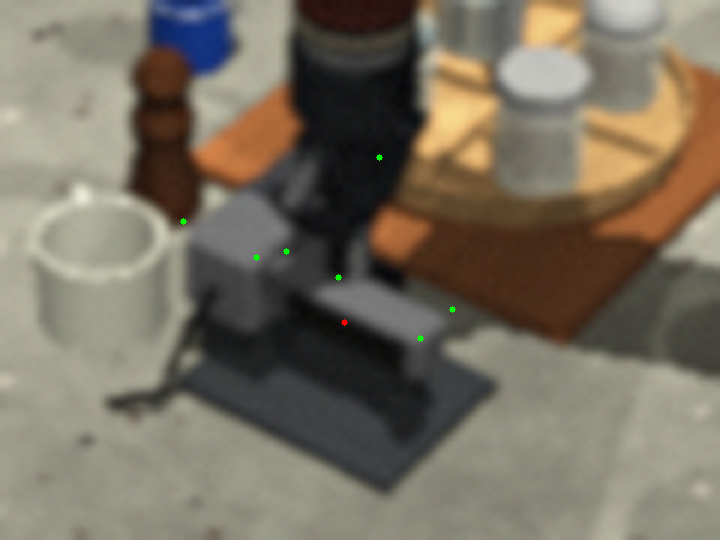

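Findings: the closed tips appear about 45 mm behind the reported TCP. By projection the shut tips sit at wrist row 230, against row 219 for the TCP, and the open pads' spacing gives a depth of 0.14 m rather than 0.18 m. So the fingers shut just above the grip (5.6 N upward), and the true tips are higher than the reported TCP. I'll reopen and descend in steps, watching the force.

```bash
python3 -m crank '[[0,0,4,0,0,0,1],[0,0,4,0,0,0,1],[0,0,4,0,0,0,1],[0,0,4,0,0,0,1],[0,0,3,0,0,0,1],[0,0,0,0,0,0,1],[0,0,0,0,0,0,1],[0,0,0,0,0,0,1],[0,0,0,0,0,0,1],[0,0,0,0,0,0,1]]' 20
python3 - <<'E'
from h import *
o=shot('wrist','w4');shot('side','s4');print(o['effort'])
r=lambda a,k:cv2.resize(a,None,fx=k,fy=k,interpolation=cv2.INTER_CUBIC)
A=r(cv2.imread('pics/w4.png')[:,80:560],0.83);C=r(cv2.imread('pics/s4.png')[150:260,280:380],4)
I=np.zeros((440,800,3),np.uint8);I[:332,:398]=A[:332,:398];I[:440,400:800]=C;cv2.imwrite('pics/m4.png',I)
E
```

```text
t: 6.23
tool_pos: [0.5172, 0.1429, 0.0417]
tool_rot: [-3.142, 0.0, -0.001]
contact_force: [0.8, 0.5, 1.1]
opening: 0.0854
grip_force: 0.0
[ -0.0027 -32.5753 -33.2589   0.0001  -0.0004  -0.    ]
```

View pics/m4.png

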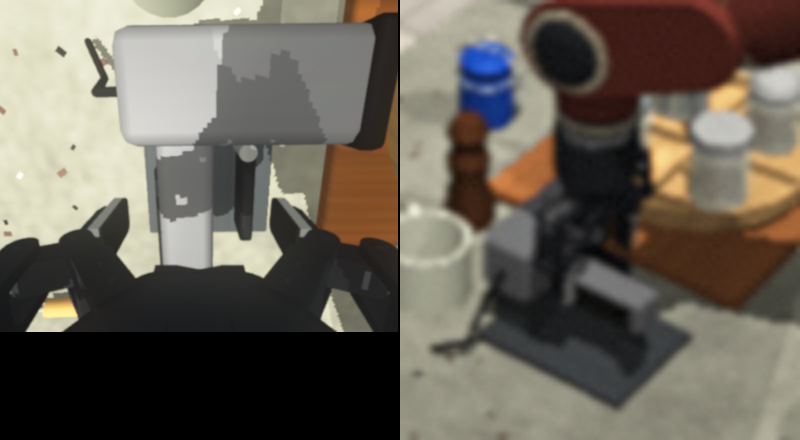

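The fingers straddle grip and trigger: pads at columns 128 and 271, grip 162–212, trigger 236–254. That uses up the picture budget, so from here I measure by code only. I'll descend further and squeeze.

```bash
python3 -m crank '[[0,0,4,0,0,0,1],[0,0,4,0,0,0,1],[0,0,4,0,0,0,1],[0,0,4,0,0,0,1],[0,0,4,0,0,0,1],[0,0,0,0,0,0,1],[0,0,0,0,0,0,1],[0,0,0,0,0,0,1],[0,0,0,0,0,0,1],[0,0,0,0,0,0,1]]' 20
python3 -m crank '[[0,0,0,0,0,0,0.5],[0,0,0,0,0,0,0.4],[0,0,0,0,0,0,0.3],[0,0,0,0,0,0,0.2],[0,0,0,0,0,0,0.1],[0,0,0,0,0,0,0],[0,0,0,0,0,0,-1],[0,0,0,0,0,0,-1],[0,0,0,0,0,0,-1],[0,0,0,0,0,0,-1]]' 20
```

```text
t: 7.17
tool_pos: [0.5173, 0.1429, 0.0218]
tool_rot: [-3.142, 0.0, -0.001]
contact_force: [-0.9, -0.5, 0.1]
opening: 0.0855
grip_force: 0.0
t: 8.0
tool_pos: [0.5175, 0.1426, 0.0226]
tool_rot: [3.141, 0.0, 0.001]
contact_force: [-2.7, -1.8, 5.0]
opening: 0.0481
grip_force: 21.9
```

```bash
python3 -m crank '[[0,0,0,0,0,0,-1],[0,0,0,0,0,0,-1],[0,0,0,0,0,0,-1],[0,0,0,0,0,0,-1],[0,0,0,0,0,0,-1],[0,0,0,0,0,0,-1],[0,0,0,0,0,0,-1],[0,0,0,0,0,0,-1],[0,0,0,0,0,0,-1],[0,0,0,0,0,0,-1]]' 30
python3 -c "
from h import *
shot('wrist','w5')"
```

```text
t: 8.83
tool_pos: [0.5175, 0.1427, 0.0227]
tool_rot: [3.141, 0.0, 0.001]
contact_force: [-2.8, -1.1, 5.8]
opening: 0.0478
grip_force: 29.5
```

The squeeze is complete: 47.8 mm against a stiff stop, with the lateral force balanced. Now I release, confirm the return with the camera data, and lift.

```bash
python3 -m crank '[[0,0,0,0,0,0,1],[0,0,0,0,0,0,1],[0,0,0,0,0,0,1],[0,0,0,0,0,0,1],[0,0,0,0,0,0,1],[0,0,0,0,0,0,1],[0,0,0,0,0,0,1],[0,0,0,0,0,0,1],[0,0,0,0,0,0,1],[0,0,0,0,0,0,1]]' 20
python3 - <<'E'
from h import *
o=shot('wrist','w6');a=cv2.imread('pics/w5.png',0).astype(int);b=cv2.imread('pics/w6.png',0).astype(int)
for r in (195,205,215,225): print(r,'sq',a[r,345:410:3],'fr',b[r,345:410:3])
E
python3 -m crank '[[0,0,-25,0,0,0,1],[0,0,-38,0,0,0,1],[0,0,-38,0,0,0,1],[0,0,-38,0,0,0,1],[0,0,-38,0,0,0,1],[9,40,0,0,0,0,1],[9,40,0,0,0,0,1],[9,40,0,0,0,0,1],[9,40,0,0,0,0,1],[9,40,0,0,0,0,1]]'
```

```text
t: 9.72
tool_pos: [0.517, 0.1429, 0.0214]
tool_rot: [-3.142, 0.0, -0.0]
contact_force: [-0.0, -1.2, -0.8]
opening: 0.0856
grip_force: 0.0
195 sq [ 68  69  69  68  68  66  66  41  34  36  86 150 183 182 177 174 175 175
 172  99  68  67] fr [ 67  67  67  66  65  64  65  66  60  46  93 136 142 144 141 136 137 138
 136 115  66  65]
205 sq [ 68  68  68  67  67  64  40  33  33  32  34  35  42  82 118 110  77 104
 121 118  91  67] fr [ 65  65  66  66  65  64  64  65  55  31  30  36 104 141 140 135 134 119
  69 109  72  64]
215 sq [ 66  67  67  66  64  39  32  32  32  33  35  36  36  36  35  41 107 119
 120 119 118  80] fr [ 64  65  65  65  64  63  64  64  49  31  29  29  31  33  34  35  33  34
  83 116 114  86]
225 sq [ 65  66  66  63  38  30  31  31  32  34  35  35  36  36  44 112 117 118
 118 119 119 111] fr [ 65  64  65  63  63  62  64  63  46  30  30  28  31  33  33  33  34  35
  94 115 115 113]
t: 10.6
tool_pos: [0.5621, -0.0589, 0.1987]
tool_rot: [3.142, 0.0, 0.001]
contact_force: [1.3, 0.7, -0.1]
opening: 0.0853
grip_force: 0.0
```

The camera rows show the trigger swung in and then returned parallel to the grip. Next I position over the handle and measure numerically.

```bash
python3 -m crank '[[8,36,0,0,0,0,1],[8,36,0,0,0,0,1],[0,0,0,0,0,0,1],[0,0,0,0,0,0,1],[0,0,0,0,0,0,1],[0,0,0,0,0,0,1],[0,0,0,0,0,0,1],[0,0,0,0,0,0,1],[0,0,0,0,0,0,1],[0,0,0,0,0,0,1]]'
python3 - <<'E'
from h import *
o=shot('wrist','w7');print(o['tool_pos'],o['tool_rot'])
c=cam('wrist',o)
for p in [(.612,-.129,.207),(.548,-.129,.207),(.583,-.129,.207)]: print(proj(c,p))
im=cv2.imread('pics/w7.png');h=cv2.cvtColor(im,cv2.COLOR_BGR2HSV)
for v in range(60,330,18): print(v,' '.join('%d/%d/%d'%tuple(h[v,u]) for u in range(260,400,9)))
E
```

```text
t: 11.43
tool_pos: [0.578, -0.1285, 0.1985]
tool_rot: [3.142, 0.001, 0.0]
contact_force: [-0.9, 0.0, -0.5]
opening: 0.0857
grip_force: 0.0
[ 0.578  -0.1285  0.1985] [3.1415 0.0012 0.0003]
[323.1496 170.667 ]
[322.8824 263.7229]
[323.0225 214.929 ]
60 14/177/217 14/177/217 14/178/218 18/148/234 23/123/249 18/141/226 18/144/207 18/144/203 17/146/196 20/135/238 17/152/199 13/168/129 13/175/153 14/180/221 15/178/230 13/175/144
78 17/145/148 20/137/237 20/137/238 18/145/224 25/109/253 25/110/253 19/141/223 24/122/250 21/131/245 22/130/245 18/146/206 21/134/242 19/139/233 18/147/187 15/160/145 13/179/137
96 16/55/130 17/139/161 17/145/163 17/145/165 17/147/166 18/146/199 24/120/248 24/115/252 17/149/156 17/150/155 17/123/154 24/51/181 17/130/167 16/152/154 18/113/163 16/147/118
114 48/13/197 43/21/167 19/59/135 17/124/171 17/148/167 17/147/175 26/103/254 25/108/254 17/148/174 23/53/193 16/133/159 16/161/157 16/160/148 16/160/151 16/159/164 16/159/173
132 23/5/206 46/18/185 38/18/169 18/82/149 18/145/199 24/115/252 26/107/254 26/105/254 25/108/254 23/54/209 16/113/158 17/155/228 16/160/174 
[... 1030 characters left out ...]
/26/140 23/23/147 25/23/145 23/22/138
258 26/9/235 26/9/238 26/8/236 26/8/237 17/130/147 18/134/160 16/143/153 16/145/171 17/139/160 17/139/138 17/139/136 17/141/143 14/152/124 13/157/115 13/171/136 13/171/142
276 28/39/189 28/37/193 28/35/212 27/35/216 27/34/223 27/36/219 27/35/217 28/35/216 26/44/134 26/45/131 26/44/138 26/44/133 27/41/132 26/43/135 27/42/134 26/40/133
294 28/38/188 28/37/191 28/38/188 28/38/189 28/35/220 28/36/213 27/37/214 28/42/146 27/42/127 27/42/128 27/43/132 26/43/129 27/41/130 29/42/128 27/42/128 29/34/209
312 28/38/175 28/37/178 29/38/176 29/38/181 28/38/186 27/38/203 27/39/197 28/40/122 29/42/121 27/41/124 27/45/119 28/40/122 26/41/106 28/41/93 29/38/174 28/37/181
```

```bash
cat > seg.py <<'E'
from h import *
def handle(name,seed):
    o=np.load(f'pics/{name}.npz');c=cam('wrist',o)
    h=cv2.cvtColor(cv2.imread(f'pics/{name}.png'),cv2.COLOR_BGR2HSV)
    m=((h[...,0]<=15)&(h[...,1]>=157)).astype(np.uint8)
    n,l,s,_=cv2.connectedComponentsWithStats(m,connectivity=4);L=l==l[seed[1],seed[0]]
    ys,xs=np.where(L);r=cv2.minAreaRect(np.c_[xs,ys].astype(np.float32));b=cv2.boxPoints(r)
    print('area',len(xs),'box',b.round(1).tolist());
    for p in b: print(ground(c,p,.207))
    return L
E
python3 - <<'E'
from seg import *
L=handle('w7',(318,225))
for v in range(160,262,6): 
    u=np.where(L[v])[0];print(v,(u.min(),u.max()) if len(u) else None)
E
```

```text
area 1892 box [[302.29998779296875, 159.3000030517578], [323.6000061035156, 157.8000030517578], [330.3999938964844, 256.20001220703125], [309.0, 257.6000061035156]]
[ 0.6191 -0.1162  0.207 ]
[ 0.62   -0.1293  0.207 ]
[ 0.5537 -0.134   0.207 ]
[ 0.5526 -0.1196  0.207 ]
160 (np.int64(309), np.int64(323))
166 (np.int64(306), np.int64(323))
172 (np.int64(304), np.int64(324))
178 (np.int64(304), np.int64(324))
184 (np.int64(305), np.int64(325))
190 (np.int64(306), np.int64(325))
196 (np.int64(306), np.int64(325))
202 (np.int64(307), np.int64(326))
208 (np.int64(307), np.int64(327))
214 (np.int64(307), np.int64(327))
220 (np.int64(308), np.int64(327))
226 (np.int64(309), np.int64(328))
232 (np.int64(310), np.int64(328))
238 (np.int64(311), np.int64(328))
244 (np.int64(312), np.int64(329))
250 (np.int64(313), np.int64(329))
256 (np.int64(315), np.int64(327))
```

The handle is found at centre (0.586, -0.125), yaw +4°. I'll align and descend.

```bash
python3 -m crank '[[8,-3.5,0,0,0,-0.07,1],[0,0,15,0,0,0,1],[0,0,15,0,0,0,1],[0,0,15,0,0,0,1],[0,0,13,0,0,0,1],[0,0,10,0,0,0,1],[0,0,0,0,0,0,1],[0,0,0,0,0,0,1],[0,0,0,0,0,0,1],[0,0,0,0,0,0,1]]' 20
python3 - <<'E'
from seg import *
o=shot('wrist','w8');c=cam('wrist',o);print(o['tool_pos'],o['tool_rot'])
print(proj(c,(.586,-.125,.207)))
h=cv2.cvtColor(cv2.imread('pics/w8.png'),cv2.COLOR_BGR2HSV)
u,v=[int(x) for x in proj(c,(.59,-.125,.207))]
handle('w8',(u,v))
E
```

```text
t: 12.32
tool_pos: [0.5868, -0.1259, 0.1318]
tool_rot: [3.139, 0.109, 0.003]
contact_force: [0.2, 0.2, 0.1]
opening: 0.0851
grip_force: 0.0
[ 0.5868 -0.1259  0.1318] [3.1389 0.1095 0.0033]
[321.2968 279.0088]
area 3832 box [[305.0, 192.0], [337.0, 192.0], [337.0, 323.0], [305.0, 323.0]]
[ 0.6237 -0.116   0.207 ]
[ 0.6245 -0.1284  0.207 ]
[ 0.5645 -0.1335  0.207 ]
[ 0.5635 -0.1193  0.207 ]
```

```bash
python3 -m crank '[[1.5,-0.5,0,0,0,0,0.5],[0,0,0,0,0,0,0.2],[0,0,0,0,0,0,0],[0,0,0,0,0,0,-0.2],[0,0,0,0,0,0,-0.4],[0,0,0,0,0,0,-0.6],[0,0,0,0,0,0,-1],[0,0,0,0,0,0,-1],[0,0,0,0,0,0,-1],[0,0,0,0,0,0,-1]]' 30
python3 -c "
from h import *
o=ctrl.get_obs();print(o['contact_force'],o['wrist_torque'],o['q'])"
```

```text
t: 13.2
tool_pos: [0.5875, -0.1268, 0.1305]
tool_rot: [3.137, 0.108, 0.001]
contact_force: [0.6, -5.9, 0.1]
opening: 0.0139
grip_force: 29.6
[ 0.632  -5.864   0.0612] [-0.5246 -0.1043  0.0551] [-0.335   0.0399  1.7294 -0.0027  1.3708  1.1673]
```

```bash
python3 -m crank '[[0,1.4,0,0,0,-0.015,-1],[0,0,0,0,0,-0.03,-1],[0,0,0,0,0,-0.045,-1],[0,0,0,0,0,-0.055,-1],[0,0,0,0,0,-0.06,-1],[0,0,0,0,0,-0.06,-1],[0,0,0,0,0,-0.055,-1],[0,0,0,0,0,-0.045,-1],[0,0,0,0,0,-0.03,-1],[0,0,0,0,0,-0.015,-1]]' 30
python3 -m crank '[[0,0,0,0,0,-0.015,-1],[0,0,0,0,0,-0.03,-1],[0,0,0,0,0,-0.03,-1],[0,0,0,0,0,-0.03,-1],[0,0,0,0,0,-0.015,-1],[0,0,0,0,0,0,-1],[0,0,0,0,0,0,-1],[0,0,0,0,0,0,-1],[0,0,0,0,0,0,-1],[0,0,0,0,0,0,-1]]' 30
python3 - <<'E'
from seg import *
o=shot('wrist','w9');shot('top','t9');shot('side','s9');print(o['contact_force'],o['wrist_torque'])
M=Ro.from_rotvec(o['tool_rot']).as_matrix();print('toolx yaw',np.degrees(np.arctan2(M[1,0],M[0,0])))
c=cam('wrist',o)
for n,p in {'axis':(.587,-.127,.207),'jar nominal':(.587,-.047,.128),'headx0':(.56,.056,.117),'headx1':(.614,.056,.117)}.items(): print(n,proj(c,p))
s=cam('side')
for n,p in {'jar':(.587,-.047,.13),'jarbase':(.587,-.047,.042),'headx0':(.56,.056,.117),'headx1':(.614,.056,.117)}.items(): print('side',n,proj(s,p))
s=cam('top')
for n,p in {'jar':(.587,-.047,.13),'headx0':(.56,.056,.117),'headx1':(.614,.056,.117)}.items(): print('top',n,proj(s,p))
E
```

```text
t: 14.03
tool_pos: [0.5869, -0.1251, 0.1305]
tool_rot: [-3.048, -0.749, 0.002]
contact_force: [-2.8, 3.9, 3.8]
opening: 0.0133
grip_force: 30.2
t: 14.87
tool_pos: [0.5867, -0.1247, 0.1305]
tool_rot: [-2.998, -0.929, 0.002]
contact_force: [-4.2, 5.7, 4.0]
opening: 0.0135
grip_force: 30.3
[-4.1814  5.7085  4.0297] [0.4181 0.4621 0.0202]
toolx yaw 34.434636718585935
axis [328.1954 283.5492]
jar nominal [224.2384 153.7085]
headx0 [72.3291 96.7407]
headx1 [105.2705  20.1606]
side jar [342.9276 177.666 ]
side jarbase [342.0418 195.866 ]
side headx0 [332.7664 195.9716]
side headx1 [321.0664 190.5447]
top jar [369.162  181.0848]
top headx0 [337.902  190.1633]
top headx1 [337.5935 174.312 ]
```

```bash
python3 - <<'E'
from h import *
h=cv2.cvtColor(cv2.imread('pics/w9.png'),cv2.COLOR_BGR2HSV)
print('sat/20 (0-9) ; cols 130..310 step 4')
for v in range(70,270,6): print('%3d'%v,''.join('%x'%(h[v,u,1]//16) for u in range(130,312,4)),''.join('%x'%(h[v,u,2]//16) for u in range(130,312,4)))
E
```

```text
sat/20 (0-9) ; cols 130..310 step 4
 70 1111101222222222223233aaaaabba8899999877777766 4442233477777888888888eeeeddddffb778bfffffffff
 76 111101122222222223323aaaaaba889898777777777766 443233377777788888888defeddeff977effffffffffff
 82 111001222222222222339aaaaa88988977777777777766 44243368987778888878ceeeeeff978cffffffffffffff
 88 01011222222222222227aaaa8888887777777777777666 424634bbccdb8888877aeeeeff878effffffffffffffff
 94 1000122222222222235aaaa74101124777779998877666 335336bbbbccb888878eeeefeccccadfffffdbceefffff
100 000122222222222222aa71001011111333899999999998 35435abcccbbbcccbceeeeecbbbaaaaa889aaaaaaacccf
106 0012222222222222298211110001111113336899999999 65359bbccbbccbbcbdefebbbbbbbaaaa99889aaaaacccc
112 0022222222222222772011100000011111133479999999 6347bddbbbbcccbcceedccccccccbaaaaa8889999abbbb
118 0122212222222224821110000000001111124357999999 436bbecbbbbccbccdedccddddddddcbaaaa79899abcccc
124 122222222222223a421000000000000111112345899999 36abbbbbcccccccdeeccddddddddddcbaaaa7789accccc
130 222222222222229a211000000000000011112224899999 59bbbbcccccccccdefcddddddddddddcb
[... 1567 characters left out ...]
88999999999add
232 222222224abbbbbbb998898887875445554445545436bb bccccccbbcdddddddfc889dffffeb988888888888767de
238 222222222227abbbbb88888877754444445545566225bb bbbbcccbbbbcddddddfa889fffeca88888888864466688
244 222222222222239bbbb8888886443333344445664226bb cbbcbbccbbbbbbcdddef888aeedb977788888633466577
250 22222222222222225aba888864222222222246662227ab cbbcbbbccbbcccccccdee888aa76666666668333566467
256 22222222222222222227a88721000000112235552227bb ddddddddcccccbccccccdf987ceeeeeed9665333666367
262 22222222222222222222247100000000000355555516ab dddddddddddddddccccccceeeeeeeeeeeee43333336367
268 22222222222222222222221244443100002454545545ab ddddcbbbcccccccddeeddcc633333ceeee533332223367
```

```bash
cat > lid.py <<'E'
from h import *
def lid(name,seed=(226,140)):
    o=np.load(f'pics/{name}.npz');c=cam('wrist',o);h=cv2.cvtColor(cv2.imread(f'pics/{name}.png'),cv2.COLOR_BGR2HSV)
    m=((h[...,1]<24)&(h[...,2]>=0xb8)).astype(np.uint8)
    m=cv2.morphologyEx(m,cv2.MORPH_OPEN,np.ones((7,7)));m=cv2.morphologyEx(m,cv2.MORPH_CLOSE,np.ones((9,9)))
    n,l,s,_=cv2.connectedComponentsWithStats(m);L=(l==l[seed[1],seed[0]]).astype(np.uint8)
    k=max(cv2.findContours(L,cv2.RETR_EXTERNAL,cv2.CHAIN_APPROX_NONE)[0],key=len)
    e=cv2.fitEllipse(k);print(name,'ellipse',np.round(e[0],1),np.round(e[1],1),'area',L.sum())
    for z in (.120,.124,.128):
        p=ground(c,e[0],z);print(z,p,'radius',np.hypot(p[0]-.587,p[1]+.126),'ang',np.degrees(np.arctan2(p[1]+.126,p[0]-.587)))
E
python3 - <<'E'
from lid import *
lid('w9')
# scanner head in w9: near (70..110, 20..100)
h=cv2.imread('pics/w9.png')
g=cv2.cvtColor(h,cv2.COLOR_BGR2HSV)
for v in range(0,136,6): print('%3d'%v,''.join('%x'%(g[v,u,1]//16) for u in range(0,180,4)),''.join('%x'%(g[v,u,2]//16) for u in range(0,180,4)))
E
```

```text
w9 ellipse [227.7 141.5] [60.8 78.4] area 3762
0.12 [ 0.5931 -0.0432  0.12  ] radius 0.08306918086111888 ang 85.75697095844134
0.124 [ 0.5941 -0.0441  0.124 ] radius 0.08225078983537054 ang 85.02552252939014
0.128 [ 0.5951 -0.045   0.128 ] radius 0.08144607177071224 ang 84.27949651532121
  0 000000000000000000000000022222222222222222222 9999999999aaaaaa98765444466666666666666666bbb
  6 000000000000000000000000001222222222222222222 999999aaaaaaaaaaaa987622334666666666666666669
 12 000000000000000000000000000002222222222222222 aaaaaaaaaaaaaaaaaaaa9422222235666666666666666
 18 000000000000000000000000000011022222222222222 aabbabaaabaaaaaaaaaa9222322111246666666666666
 24 000000000000000000000000000001111222222222222 ababbbbbaabbbaaaaaaa3223221111111356666666666
 30 000000000000000000000000000000101111222222222 aabbbbbbbbbbbbaaaaa72223221111111112456666666
 36 000000000000000000000000000000101111222222222 aabbbbbbbbbbbbbbaaa22232211166421111222566666
 42 000000000000000000000000000001111110112222222 9aabbbbbbbbbbbbbbb5223221112a4444432112256667
 48 000000000000000000000000000011111111111
[... 696 characters left out ...]
2211114334444444335339bbbddc
 96 000000000100000010000000001111111100122222222 21111111135555433322221111111112225435abbbbbc
102 000000000000000100100100000000000001222222222 11111111155555233233333333554333455358bccccbb
108 000000000000011100001000001000000002222222222 1111111145555333222333333555333356347bbbbbbbc
114 001101100000000001100000110000000012220222222 111111125555433323333333455333356436bcfdbbbbc
120 100010100100000010001000000000000122222222222 11111112232332323333333355555665535abbcbbbbcc
126 000000000000101010000000000000001222222222222 22222222222233333333333555555665359bbbbbccccc
132 000000000000000000000000000000001222222222222 2222222222222333333333455555666347bbbbccbbccc
```

```bash
python3 - <<'E'
from lid import *
o=np.load('pics/w9.npz');c=cam('wrist',o)
g=cv2.imread('pics/w9.png',0);hs=cv2.cvtColor(cv2.imread('pics/w9.png'),cv2.COLOR_BGR2HSV)[...,2]
m=((hs>=56)&(hs<=84)).astype(np.uint8);m=cv2.morphologyEx(m,cv2.MORPH_OPEN,np.ones((3,3)))
n,l,s,ce=cv2.connectedComponentsWithStats(m,connectivity=4);L=(l==l[66,120]).astype(np.uint8);print('area',L.sum(),s[l[66,120]])
k=max(cv2.findContours(L,cv2.RETR_EXTERNAL,cv2.CHAIN_APPROX_NONE)[0],key=len)
q=cv2.approxPolyDP(cv2.convexHull(k),5,True)[:,0];print(q.tolist(),'centroid',ce[l[66,120]])
print('window',ground(c,ce[l[66,120]],.085))
for p in q: # intersect with plane y = yw
    R,t,f,cx,cy=c;C=-R.T@t;d=R.T@np.array([(p[0]-cx)/f,(p[1]-cy)/f,1]);print(p,C+d*(.055-C[1])/d[1])
# head top edges in w9: rim of black bezel
for p in [(82,6),(88,12),(20,66),(60,76)]: print(p,ground(c,p,.117))
E
```

```text
area 1979 [  95   35   56   59 1979]
[[150, 48], [130, 93], [95, 89], [118, 35]] centroid [122.6347  66.004 ]
window [0.5886 0.0565 0.085 ]
[150  48] [0.609  0.055  0.0676]
[130  93] [0.5686 0.055  0.0658]
[95 89] [0.5681 0.055  0.103 ]
[118  35] [0.6088 0.055  0.104 ]
(82, 6) [0.6132 0.0708 0.117 ]
(88, 12) [0.6122 0.0665 0.117 ]
(20, 66) [0.5588 0.0907 0.117 ]
(60, 76) [0.5676 0.0673 0.117 ]
```

```bash
cat > fit.py <<'E'
from h import *
from scipy.optimize import minimize
def fit(name,seed=(226,140)):
    o=np.load(f'pics/{name}.npz');c=cam('wrist',o);h=cv2.cvtColor(cv2.imread(f'pics/{name}.png'),cv2.COLOR_BGR2HSV)
    m=(h[...,1]<104).astype(np.uint8);m[:, :186]=0;m=cv2.morphologyEx(m,cv2.MORPH_OPEN,np.ones((9,9)))
    n,l,s,_=cv2.connectedComponentsWithStats(m,connectivity=4);L=(l==l[seed[1],seed[0]]).astype(np.uint8);print('mask',s[l[seed[1],seed[0]]])
    th=np.linspace(0,2*np.pi,60)
    def cost(p):
        x,y,rl,zl=p;pts=[]
        for r,z in ((.030,.050),(.030,.105),(rl,zl)): pts+=[proj(c,(x+r*np.cos(a),y+r*np.sin(a),z)) for a in th]
        I=np.zeros_like(L);cv2.fillConvexPoly(I,np.round(cv2.convexHull(np.float32(pts))*16).astype(np.int32),1,shift=4)
        return 1-(I&L).sum()/(I|L).sum()
    for p0 in ((.593,-.045,.025,.124),(.590,-.050,.027,.12)):
        r=minimize(cost,p0,method='Nelder-Mead',options=dict(initial_simplex=[p0]+[[p0[j]+(.005 if i==j else 0) for j in range(4)] for i in range(4)],xatol=1e-4,fatol=1e-4));print(r.x,'IoU',1-r.fun)
E
python3 -c "
from fit import *
fit('w9')"
```

```text
mask [ 193   92   96   89 6720]
[ 0.5967 -0.0457  0.026   0.1246] IoU 0.9614029938362195
[ 0.5945 -0.043   0.0192  0.1196] IoU 0.9244609665427509
```

```bash
python3 -m crank '[[0,0,0,0,0,-0.012,-1],[0,0,0,0,0,-0.02,-1],[0,0,0,0,0,-0.02,-1],[0,0,0,0,0,-0.02,-1],[0,0,0,0,0,-0.008,-1],[0,0,0,0,0,0,-1],[0,0,0,0,0,0,-1],[0,0,0,0,0,0,-1],[0,0,0,0,0,0,-1],[0,0,0,0,0,0,-1]]' 30
python3 - <<'E'
from fit import *
from lid import lid
o=shot('wrist','w10');lid('w10');fit('w10')
c=cam('wrist',o);hs=cv2.cvtColor(cv2.imread('pics/w10.png'),cv2.COLOR_BGR2HSV)[...,2]
u,v=[int(a) for a in proj(c,(.5886,.0565,.085))]
m=((hs>=56)&(hs<=84)).astype(np.uint8);m=cv2.morphologyEx(m,cv2.MORPH_OPEN,np.ones((3,3)))
n,l,s,ce=cv2.connectedComponentsWithStats(m,connectivity=4);i=l[v,u];print('win',(u,v),s[i],ce[i],ground(c,ce[i],.085))
print(o['contact_force'],o['wrist_torque'],o['dq'])
shot('side','s10');shot('top','t10')
E
```

```text
t: 15.85
tool_pos: [0.5865, -0.1244, 0.1305]
tool_rot: [-2.957, -1.048, 0.002]
contact_force: [-5.7, 6.8, 3.3]
opening: 0.0135
grip_force: 30.4
w10 ellipse [227.1 140.5] [60.9 76.9] area 3687
0.12 [ 0.5868 -0.0419  0.12  ] radius 0.08407919766621913 ang 90.15145469257277
0.124 [ 0.5878 -0.0428  0.124 ] radius 0.08324899555222239 ang 89.43038410982452
0.128 [ 0.5889 -0.0436  0.128 ] radius 0.08243224307122474 ang 88.69490611732566
mask [ 193   92   96   89 6712]
[ 0.5902 -0.0448  0.0257  0.1263] IoU 0.9598011986551673
[ 0.5901 -0.0449  0.0271  0.122 ] IoU 0.9672251616696061
win (132, 49) [ 103   18   59   60 1995] [132.3043  49.217 ] [0.5886 0.0565 0.085 ]
[-5.6815  6.7842  3.2966] [ 0.6046  0.5654 -0.0489] [ 0.0015 -0.0007 -0.0006 -0.0005 -0.0009  0.0004]
```

The jar is at x≈0.589, against the window centre at 0.5886, and the carousel is at rest and gripped. I'm handing in.

```bash
python3 -c "
from station import ctrl
print(ctrl.finish_job())"
```

```text
the job is handed in; nothing more can be done
None
```

I handed the job in at about 16 s: the scanner trigger was squeezed to its stop and sprang back, then I turned the carousel until the clip-lid jar measured within about 2 mm of the window's centre line, and it is still gripped and at rest there; before the real squeeze, one misjudged close shut the fingers on top of the scanner's grip at about 6 N.

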